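Clamp the forming tube in the pastry wrapping spindle

TASK

Set up the pastry wrapping spindle: take the round steel forming tube out of the rack and feed it down into the open collet until it is fully home on the depth stop (push it home gently, do not ram it), then swing the lever all the way round to clamp it and let go. Leave the hex rod and the wooden dowel standing in the rack and the other things on the table where they are.

Things in the scene. Friction and masses are not known exactly. Their poses are not given: they have to be found in the camera images.
- rod: round polished steel forming tube with closed ends, 20 mm in diameter, 150 mm long, about 0.15 kg, standing upright in one of the three rack holes. Origin at the centre of its lower end, z along the tube; the lower edge has a 1 mm bevel
- hex_rod: brass hexagonal rod, 19 mm across flats, 150 mm long, standing in the rack; leave it. Origin at the centre of its lower end
- dowel: pale wooden round dowel, 22 mm in diameter, 150 mm long, standing in the rack; leave it. Origin at the centre of its lower end
- rack: plywood block 70 x 200 x 45 mm fixed to the table, origin under its centre, long side along its y; three round holes 24 mm wide and 35 mm deep (floors 10 mm above the table), 65 mm apart along its y, each holding one rod. Which rod is in which hole varies
- spindle: white square collet housing 100 x 100 mm, top 86 mm above the table, fixed; origin on the table under the bore, z up along the bore. Round bore 21.8 mm wide, with a steel lead-in cone on top. While the lever is open the tube must not press on the spindle with more than 45 N in all (sum over its contacts, the spring balls' 8 N and side contacts in the bore included): keep the push under about 18 N
- mouth (a point): centre of the collet's mouth, on the bore axis, at the top of the lead-in cone (about 30 mm wide there), 92 mm above the table. About 38 mm below it two spring balls rub on the tube: it takes 2 to 8 N to push it past them and slide it on, and it stays at whatever depth it is let go instead of falling home
- depth_pin (a joint): travel (m) of a small spring pin (1.2 to 2.3 N) in the middle of the depth stop, a solid shoulder deep in the bore: 0 untouched, 6 mm proud of the shoulder; about 0.006 when the tube's end bears on the shoulder (fully home). It springs back with the tube. The shoulder's height is set by a screw and not measured: 50 to 70 mm below the mouth
- lever (a joint): angle of the clamp lever about the bore axis, rad: 0 fully open, 1.25 fully closed (end stop); grows anticlockwise seen from above; starts between 0 and 0.2. It stays where it is left. Turning takes 3 to 5 N at the knob, and more as the jaws close on the tube after about 0.9 rad (up to 10 N)
- lever_knob (a point): centre of the top of the red upright knob on the lever's end: knob 20 mm in diameter, free over 60 mm below this point (lever arm underneath) (lever arm underneath), top 74 mm above the table, 115 mm from the bore axis
- bowl: steel mixing bowl, 210 mm wide, 75 mm high; leave it
- cutter: steel ring cutter, 72 mm wide, 45 mm high; leave it
- jar: white jar, 72 mm wide, 78 mm high; leave it
- brush: pastry brush with a wooden handle lying on the table; leave it
- palette: spatula with a black handle lying on the table; leave it
There are look-alikes about, which are no part of the job. Leave any purple look-alike of the spindle alone. Leave any green look-alike of the rod alone.

How it is judged (in metres and radians):
On the way, in this order (a step that is already met when the one before it is completed fails the run):
1. the steel tube stands in the collet, fully home on the depth stop, with the lever still open (value of joint depth_pin above 0.0052 m and horizontal distance between rod and mouth below 0.004 m and angle between the z axis of rod and the z axis of spindle, either way round below 0.06 rad and value of joint lever below 0.4 rad), for 0.2 s.
2. the lever is swung fully closed with the tube still home (value of joint lever above 1.15 rad and value of joint depth_pin above 0.0052 m), for 0.2 s.
At the end, for the whole second after the job is handed in: The steel tube stands upright (0.06 rad) in the collet, within 4 mm of the bore axis, home on the stop (depth pin in by over 5.2 of 6 mm) and at rest; the lever is closed beyond 1.15 rad; the hex rod and dowel stand in the rack and the other things lie where they were (all of step 2 and horizontal distance between rod and mouth below 0.004 m and angle between the z axis of rod and the z axis of spindle, either way round below 0.06 rad and linear speed of rod below 0.02 m/s); the robot touches nothing.
It fails at once if the tube is rammed: it presses on the open spindle with more than 45 N in all (value of joint lever below 0.5 rad and contact force between rod and spindle above 45 N).
It fails at once if the hex rod or the dowel is taken out of the rack or shifted by more than 25 mm (distance of any of hex_rod, dowel from where it was at the start of the episode above 0.025 m).
It fails at once if another thing on the table is shifted by more than 30 mm (distance of any of bowl, cutter, jar, brush, palette from where it was at the start of the episode above 0.03 m).
It also fails if it takes over 70 s, if anything falls off the work surface, if the arm or the gripper's body presses on something with over 40 N, if the wrist force passes 120 N, or if a joint passes its speed limit or range.

ROBOT

A 6-joint arm with a two-finger parallel gripper is mounted at the origin on the work surface. World frame = base frame: x ahead of the robot, y to its left, z up, the work surface at z = 0. Lengths are in mm, angles in rad, forces in N, time in s.
With the tool pointing down it reaches from about 275 to 825 mm from the base axis. Payload 4.9 kg.
Tool frame: the origin (TCP) lies on the centre line of the jaws, within the pads' length; the fingertips stand 17 mm ahead of it and the grasp point (between the pads) lies 2 mm behind it; z points along the fingers, x is the direction in which the jaws open and shut, and the axes are right-handed (so a half turn about z gives the same grasp; the last joint's range is limited). The gripper opens to 85 mm and grips with 20 to 120 N. Pads are 22 mm wide; open, the fingers measure 114 mm over their backs; the gripper's body (76 mm by 85 mm) begins 54 mm behind the grasp point. The pads swing forward as they close: fully open they stand 13 mm farther back than shut.
Start: joints at [1.069, 0.326, -0.193, 1.052, 0, 1.437], TCP at [197.756, 513.236, 248.281] pointing down, gripper open.
Joint ranges: [-2.65, 2.65], [-0.97, 1.79], [-1.3, 1.35], [-1.93, 2.1], [-1.47, 1.37], [-3.14, 3.14]. Speed limits (rad/s): [2.57, 2.57, 3.14, 3.14, 3.14, 3.14].

INTERFACE

Orientations are given as a rotation vector (axis times angle).
In Python, from workcell import env gives the robot as it stands.
- The arm moves only by the shell command python3 -m crank 'ROWS' [OPENING] [FORCE]. ROWS is JSON, a list that holds one entry, the list of rows, each a list of 6 numbers: the shift along the tool's x, y, z in mm, then the turn, a rotation vector about the tool's x, y, z in units of 6 degrees (1.0 is 6 degrees). A call has exactly 8 rows; each row is the pose to reach, as a shift and turn from the pose commanded when the call began, along the tool's axes at that moment; what a row does not reach only later rows make up. A row lasts 1/12 s, in which the tool goes at most 41.7 mm and 7.16 degrees, less where a joint would pass 70% of its speed; a pose out of reach is approached as far as the arm can. A call with a gripper value outside its range is refused whole. OPENING is the closure, from 0 (fully open) to 1 (shut), set as the call begins (- or left out, the last holds). The fingers move at their own pace and stop on an object; FORCE is the grip in N (left out, the last holds). Time passes only in rows, so rows that repeat a pose let the fingers close, or fill a call up. It gives the time, the measured TCP pose, the force and the opening at its end, in the units of the state.
- env.get_state(): the state, without advancing time (a new reading comes with each control period).
- env.snapshot(name): name is "scene" or "top"; returns a dict with "frame" (480x640x3 uint8, red, green, blue), "fx", "fy", "cx", "cy" (pixels), "distortion" ([k1, k2, p1, p2, k3] as OpenCV has them; the pictures are not rectified), "R" (3x3) and "t" (3): a world point X has camera coordinates R X + t. Camera axes: x right, y down, z forward; pixel columns grow to the right and rows downward; lengths in mm; the calibration is good to about 2 mm. A picture is of the moment at which its call begins. There is no depth.
- env.finish_job(): hands the job in, once; it reports no verdict.
The state is a dict: "time_s": time; "joint_pos": joint angles; "dq": joint speeds; "joint_torque": joint torques, N m; "position": TCP position; "orientation": TCP orientation; "ft_force": force on the tool from outside, world axes, zero at the start; "ft_torque": the same for the moment, N m; "gripper_width": opening from 0.0 (shut) to 1.0 (fully open).
Only numpy, scipy, OpenCV 4.12 (cv2) and the standard library are available. Lean on these libraries where they do the work, as an engineer would, in place of code of your own. Each camera call takes 0.05 s, during which the arm holds its last target.

## Working session

There is one attempt and no reset: what is moved stays moved. The work goes in short steps, Python scripts to look and compute and a shell command to move; the robot and the scene stay as the last step left them, time stands still between calls to the robot, and variables do not carry over. Pictures are saved under pics/ and viewed, and the job is handed in when it is done.

```bash
mkdir -p pics; ls; python3 - <<'E'
from workcell import env
import cv2,pickle
print(env.get_state())
for n in("scene","top"):
    s=env.snapshot(n); cv2.imwrite(f"pics/{n}0.png",s["frame"][:,:,::-1]); pickle.dump(s,open(f"{n}0.pkl","wb"))
    print({k:v for k,v in s.items() if k!="frame"})
E
```

```text
pics
{'time_s': 0.0, 'joint_pos': array([ 1.06881743e+00,  3.26915560e-01, -1.93577472e-01,  1.05201079e+00,
        6.22748136e-06,  1.43661166e+00]), 'dq': array([ 1.24235181e-03,  9.59088268e-04, -3.01092588e-05, -6.36933305e-04,
        2.16315116e-04,  1.04664280e-03]), 'joint_torque': array([-1.32355250e-03, -4.43398046e+01,  2.62436986e+01,  1.54774741e-02,
        8.49219464e-05,  6.80412271e-06]), 'position': array([197.46891293, 512.73741664, 247.51967232]), 'orientation': array([ 2.58957234e+00,  1.77733400e+00, -2.39838017e-03]), 'ft_force': array([-0.28849256, -0.04691143,  0.62705174]), 'ft_torque': array([-0.00618574,  0.00567674,  0.03782351]), 'gripper_width': 0.9987618737223601}
{'fx': 586.3115470715296, 'fy': 586.3115470715296, 'cx': 325.8500284141842, 'cy': 241.24346798329694, 'distortion': array([-0.01174871,  0.        ,  0.        ,  0.        ,  0.        ]), 'R': array([[-0.338861  ,  0.94083163,  0.00301093],
       [ 0.68501625,  0.24891471, -0.68468547],
       [-0.64492322, -0.22995067, -0.72883245]]), 't': array([ 262.37970653, -305.74736773, 1680.94630122])}
{'fx': 605.3789962414165, 'fy': 605.3789962414165, 'cx': 315.1018115066959, 'cy': 237.46199300100062, 'distortion': array([-0.09676765,  0.        ,  0.        ,  0.        ,  0.        ]), 'R': array([[-0.01408642, -0.99987498, -0.0071836 ],
       [-0.9976432 ,  0.01453675, -0.06705764],
       [ 0.06715368,  0.00622207, -0.99772324]]), 't': array([ -42.8429999 ,  565.13540718, 1655.15359114])}
```

View pics/scene0.png

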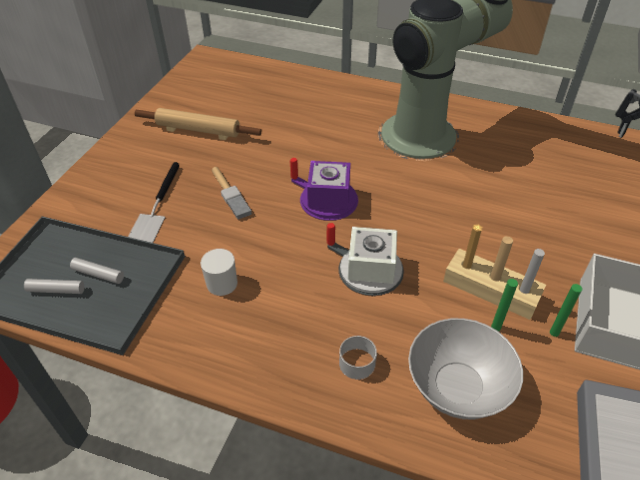

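View pics/top0.png

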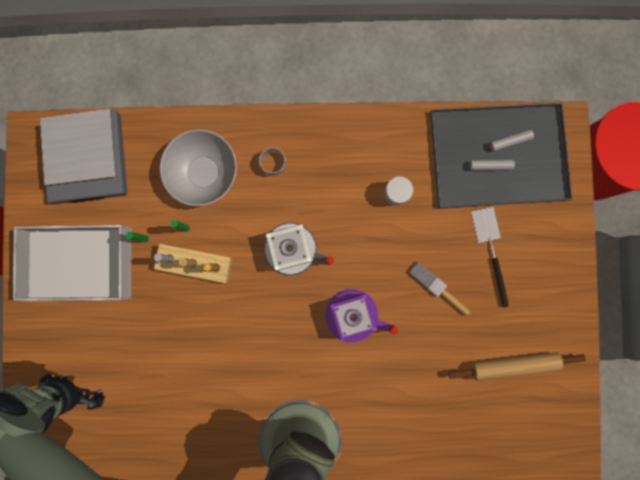

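```bash
cat > h.py <<'E'
import numpy as np,cv2
from workcell import env
def K(s): return np.array([[s['fx'],0,s['cx']],[0,s['fy'],s['cy']],[0,0,1]])
def ray(s,uv):
    p=cv2.undistortPoints(np.array([[uv]],float),K(s),s['distortion'])[0,0]
    R=np.array(s['R']);t=np.array(s['t']); return -R.T@t, R.T@np.array([p[0],p[1],1])
def onz(s,uv,z):
    c,d=ray(s,uv); return c+d*(z-c[2])/d[2]
def two(s1,u1,s2,u2):
    c1,d1=ray(s1,u1);c2,d2=ray(s2,u2)
    k=np.linalg.lstsq(np.c_[d1,-d2],c2-c1,rcond=None)[0]
    a=c1+k[0]*d1;b=c2+k[1]*d2; return (a+b)/2,np.linalg.norm(a-b)
def proj(s,X):
    return cv2.projectPoints(np.array([X],float),cv2.Rodrigues(np.array(s['R']))[0],np.array(s['t']),K(s),s['distortion'])[0][0,0]
def crop(s,x0,y0,x1,y1,f,name):
    cv2.imwrite(name,cv2.resize(s['frame'][y0:y1,x0:x1,::-1],None,fx=f,fy=f,interpolation=cv2.INTER_CUBIC))
E
python3 - <<'E'
from h import *;import pickle
s=pickle.load(open('scene0.pkl','rb'));t=pickle.load(open('top0.pkl','rb'))
crop(s,430,210,590,330,5,'pics/c1.png')
crop(t,110,210,240,300,6,'pics/c2.png')
crop(s,310,210,410,290,7,'pics/c3.png')
crop(t,250,210,350,285,7,'pics/c4.png')
E
```

```text
(no output)
```

View pics/c1.png

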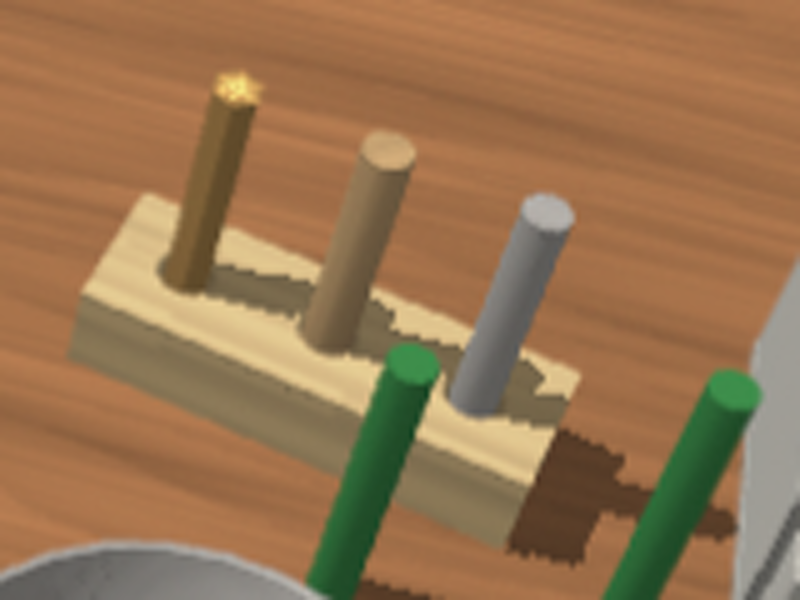

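View pics/c2.png

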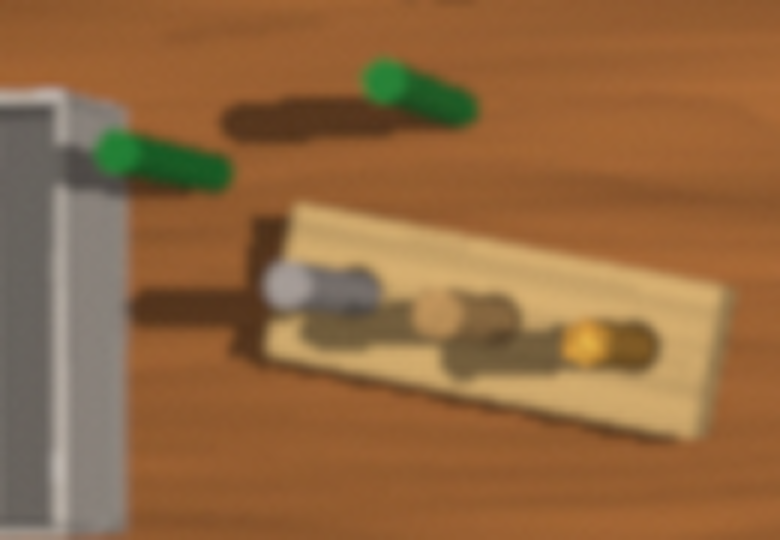

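View pics/c3.png

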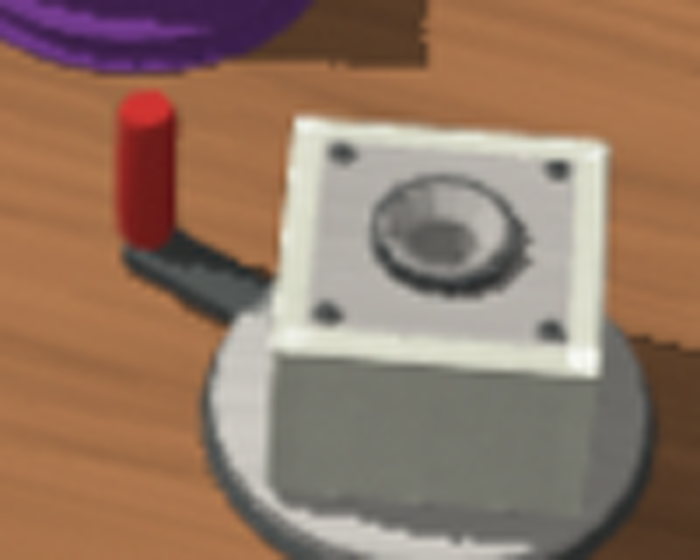

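View pics/c4.png

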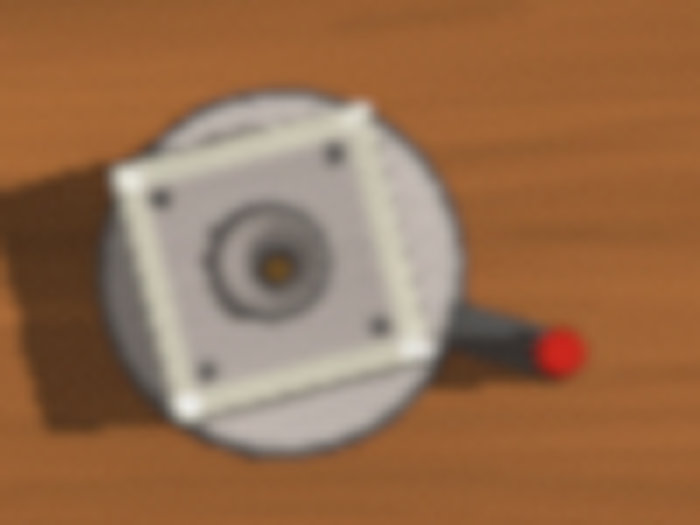

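```bash
python3 - <<'E'
from h import *;import pickle
s=pickle.load(open('scene0.pkl','rb'));t=pickle.load(open('top0.pkl','rb'))
f=lambda x0,y0,k,p:(x0+(p[0]+.5)/k-.5,y0+(p[1]+.5)/k-.5)
np.set_printoptions(precision=1,suppress=True)
def rep(n,sp,tp,z):
    print(n,onz(s,sp,z)[:2],onz(t,tp,z)[:2],*two(s,sp,t,tp))
rep('rod',f(430,210,5,(548,215)),f(110,210,6,(290,286)),160)
rep('dow',f(430,210,5,(388,151)),f(110,210,6,(437,313)),160)
rep('hex',f(430,210,5,(239,89)),f(110,210,6,(586,342)),160)
rep('gr1',f(430,210,5,(414,366)),f(110,210,6,(387,81)),150)
rep('gr2',f(430,210,5,(733,391)),f(110,210,6,(118,152)),150)
rep('ring',f(310,210,7,(445,231)),f(250,210,7,(268,262)),92)
rep('knob',f(310,210,7,(148,109)),f(250,210,7,(560,353)),74)
sc=[(303,120),(607,145),(600,375),(275,345)];tc=[(128,178),(365,112),(415,345),(188,405)]
S=[onz(s,f(310,210,7,p),86)[:2] for p in sc];T=[onz(t,f(250,210,7,p),86)[:2] for p in tc]
print('corners',np.array(S),np.mean(S,0),np.array(T),np.mean(T,0))
E
```

```text
rod [511.1 351.7] [510.3 349.3] [510.2 350.8 158.7] 2.1694511950988455
dow [497.6 287.3] [498.  286.2] [497.9 286.7 160.1] 1.1796036889290376
hex [483.1 224.8] [485.  222.6] [484.7 223.6 161.1] 2.4810937603153307
gr1 [597.9 313.2] [597.9 310.1] [597.8 311.8 149.4] 2.966985608128263
gr2 [569.  428.7] [569.2 427.3] [569.2 428.  149.9] 1.3267081602638378
ring [534.6  21.7] [535.3  21. ] [535.2  21.4  92.5] 0.9635694818613403
knob [499.  -87.7] [499.9 -89. ] [499.7 -88.3  74.5] 1.5405668498932488
corners [[498.1 -35.8]
 [475.8  58. ]
 [570.   81.2]
 [591.9 -14.3]] [533.9  22.3] [[568.3  74.1]
 [592.1 -16.2]
 [503.4 -34. ]
 [481.9  52.2]] [536.4  19. ]
```

Could be mistaken for the rod (scene pixels): grey steel tube in the rack at (539,253), wooden dowel (507,240), brass hex (477,227), green look-alikes (512,283) and (576,288), and the grey rolls on the tray (53,286) and (96,270). The close crops show that the smooth grey round tube at the rack's +y end is the rod. For the spindle, I choose the white one (374,243), not the purple one (330,173).

```bash
cat >> h.py <<'E'
from scipy.spatial.transform import Rotation as Ro
def go(p,yaw):
    st=env.get_state();R=Ro.from_rotvec(st['orientation']);a=np.radians(yaw)
    c,s=np.cos(a),np.sin(a);T=Ro.from_matrix(np.array([[c,s,0],[s,-c,0],[0,0,-1.]]))
    m=R.as_matrix()
    print('t',round(st['time_s'],2),'pos',st['position'].round(1),'yaw',round(np.degrees(np.arctan2(m[1,0],m[0,0])),1),'tilt',m[:,2].round(3),'j',st['joint_pos'].round(2))
    print('f',st['ft_force'].round(1),st['ft_torque'].round(2),'g',round(st['gripper_width'],3))
    print('shift',(R.inv().apply(np.array(p)-st['position'])).round(1),'turn',(np.degrees((R.inv()*T).as_rotvec())/6).round(2))
E
python3 -c "
from h import *
go((510.3,350.7,190),-11.3)"
```

```text
t 0.1 pos [197.5 512.8 247.6] yaw 68.9 tilt [-0.001 -0.001 -1.   ] j [ 1.07  0.33 -0.19  1.05 -0.    1.44]
f [1.  0.3 0.1] [0.   0.01 0.03] g 1.001
shift [-38.7 350.2  57.6] turn [1.000e-02 1.000e-02 1.337e+01]
```

```bash
python3 -m crank '[[[-3,30,0,0,0,1.1],[-7,65,0,0,0,2.2],[-11,100,0,0,0,3.3],[-15,135,0,0,0,4.4],[-19,170,0,0,0,5.5],[-23,205,0,0,0,6.6],[-27,240,0,0,0,7.7],[-31,275,0,0,0,8.8]]]' 0.3 40
python3 -c "
from h import *
go((510.3,350.7,190),-11.3)"
```

```text
time_s: 0.77
position: [444.4, 384.2, 247.9]
orientation: [3.112, 0.432, -0.001]
ft_force: [0.2, 1.1, -0.8]
gripper_width: 0.702
t 0.77 pos [444.4 384.2 247.9] yaw 15.8 tilt [-0.001 -0.    -1.   ] j [ 0.59  0.4  -0.09  1.09  0.    1.88]
f [ 0.2  1.1 -0.8] [ 0.04 -0.    0.  ] g 0.702
shift [54.3 50.2 57.9] turn [0.   0.01 4.52]
```

```bash
python3 -m crank '[[[15,15,0,0,0,1],[35,35,0,0,0,2],[54,50,10,0,0,3],[54,50,20,0,0,4.2],[54,50,40,0,0,4.5],[54,50,57,0,0,4.5],[54,50,57,0,0,4.5],[54,50,57,0,0,4.5]]]'
python3 - <<'E'
from h import *
go((510.3,350.7,118),-11.3)
s=env.snapshot('scene');crop(s,430,150,630,300,4,'pics/d1.png')
s=env.snapshot('top');crop(s,100,190,260,310,5,'pics/d2.png')
E
```

```text
time_s: 1.43
position: [508.1, 351.9, 190.2]
orientation: [3.126, -0.297, -0.004]
ft_force: [0.0, -0.8, -0.4]
gripper_width: 0.701
t 1.43 pos [508.1 351.9 190.2] yaw -10.9 tilt [-0.003 -0.001 -1.   ] j [ 0.49  0.49 -0.09  0.99 -0.    2.25]
f [ 0.  -0.8 -0.4] [ 0.   -0.01 -0.02] g 0.701
shift [ 2.6  0.6 72.2] turn [0.02 0.02 0.07]
```

View pics/d1.png

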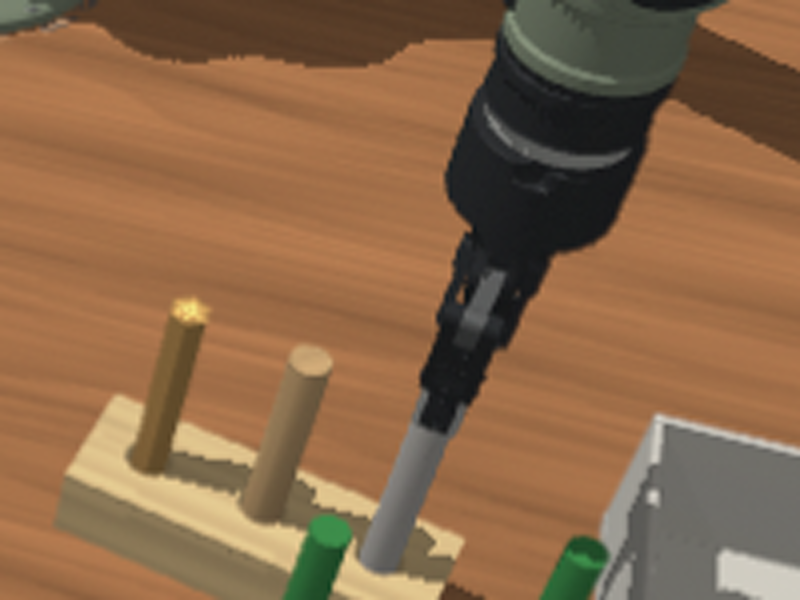

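View pics/d2.png

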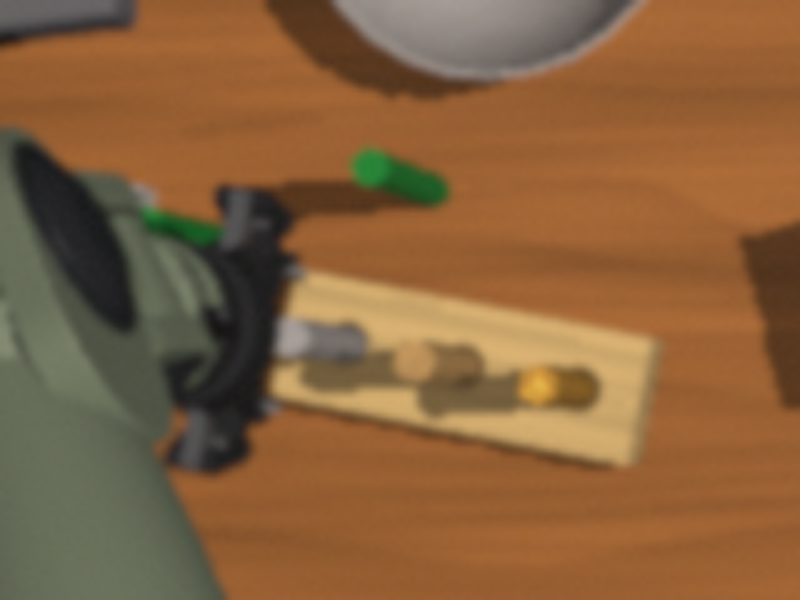

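The jaws straddle the tube's top (tube at about (540,255) in scene, jaws lined up with it). I'll go down now.

```bash
python3 -m crank '[[[2.3,0.5,6,0,0,0],[2.3,0.5,18,0,0,0],[2.3,0.5,32,0,0,0],[2.3,0.5,46,0,0,0],[2.3,0.5,58,0,0,0],[2.3,0.5,67,0,0,0],[2.3,0.5,71,0,0,0],[2.3,0.5,71,0,0,0]]]'
python3 -c "
from h import *
go((510.3,350.7,118),-11.3)"
```

```text
time_s: 2.2
position: [510.9, 351.3, 119.7]
orientation: [3.127, -0.297, -0.001]
ft_force: [-0.8, -0.7, 1.0]
gripper_width: 0.705
t 2.2 pos [510.9 351.3 119.7] yaw -10.9 tilt [-0.001 -0.    -1.   ] j [ 0.48  0.56 -0.17  0.84 -0.    2.24]
f [-0.8 -0.7  1. ] [ 0.02 -0.04 -0.04] g 0.705
shift [-0.4  0.7  1.7] turn [0.01 0.01 0.07]
```

```bash
python3 -m crank '[[[0,0,1,0,0,0],[0,0,1,0,0,0],[0,0,1,0,0,0],[0,0,1,0,0,0],[0,0,1,0,0,0],[0,0,1,0,0,0],[0,0,1,0,0,0],[0,0,1,0,0,0]]]' 1 60
python3 - <<'E'
from h import *
go((510.3,350.7,118),-11.3)
s=env.snapshot('scene');crop(s,430,190,590,310,5,'pics/e1.png')
E
```

```text
time_s: 2.87
position: [511.1, 351.9, 120.2]
orientation: [-3.126, 0.297, -0.0]
ft_force: [-2.0, -0.1, 6.8]
gripper_width: 0.222
t 2.87 pos [511.1 351.9 120.2] yaw -10.9 tilt [ 0.     0.001 -1.   ] j [ 0.48  0.56 -0.17  0.84  0.    2.24]
f [-2.  -0.1  6.8] [0.01 0.68 0.  ] g 0.222
shift [-0.6  1.3  2.2] turn [-0.01 -0.    0.07]
```

View pics/e1.png

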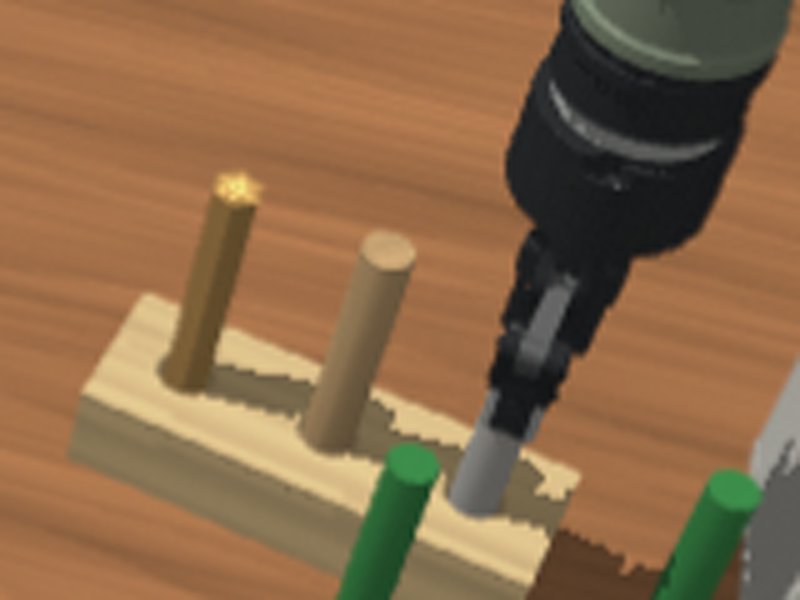

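```bash
python3 -m crank '[[[0,0,-5,0,0,0],[0,0,-15,0,0,0],[0,0,-30,0,0,0],[0,0,-48,0,0,0],[0,0,-66,0,0,0],[0,0,-84,0,0,0],[0,0,-95,0,0,0],[0,0,-100,0,0,0]]]'
python3 - <<'E'
from h import *
go((535.2,21.4,225),-11.3)
s=env.snapshot('scene');crop(s,430,150,630,300,4,'pics/f1.png')
E
```

```text
time_s: 3.58
position: [512.2, 351.9, 221.7]
orientation: [-3.126, 0.298, -0.005]
ft_force: [0.2, 0.8, -1.2]
gripper_width: 0.214
t 3.58 pos [512.2 351.9 221.7] yaw -10.9 tilt [ 0.003  0.001 -1.   ] j [ 0.48  0.47 -0.04  1.06 -0.    2.24]
f [ 0.2  0.8 -1.2] [ 0.02  0.02 -0.03] g 0.214
shift [ 85.  320.2  -3.7] turn [-0.02 -0.03  0.07]
```

View pics/f1.png

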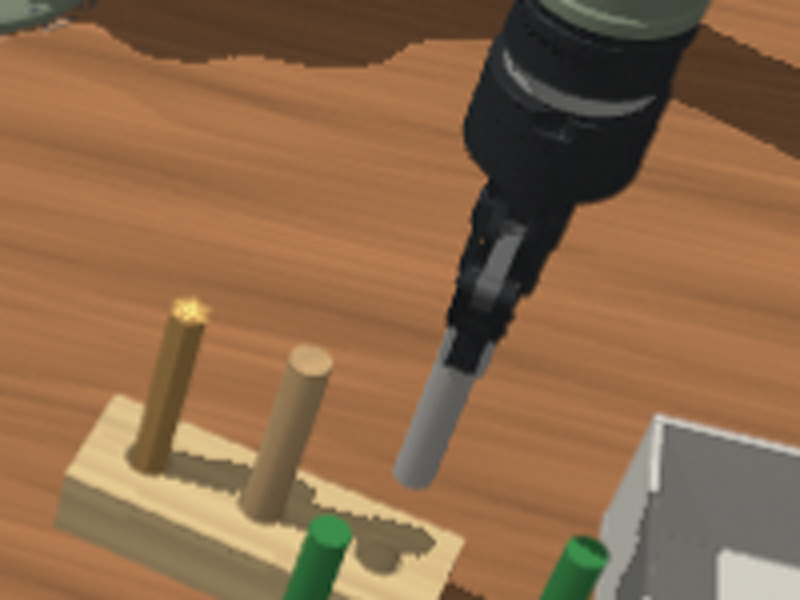

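The tube is out. Its lower end at about (535,271) is still below the other rods' tops, so I'll raise it before travelling.

```bash
python3 -m crank '[[[0,0,-20,0,0,0],[0,0,-45,0,0,0],[0,0,-65,0,0,0],[3,10,-75,0,0,0],[9,35,-75,0,0,0],[16,60,-75,0,0,0],[23,85,-75,0,0,0],[30,110,-75,0,0,0]]]'
python3 - <<'E'
from h import *
go((535.2,21.4,235),-11.3)
E
```

```text
time_s: 4.3
position: [519.2, 235.9, 292.9]
orientation: [3.126, -0.297, -0.003]
ft_force: [0.7, -0.5, -1.5]
gripper_width: 0.215
t 4.3 pos [519.2 235.9 292.9] yaw -10.9 tilt [-0.002 -0.001 -1.   ] j [ 0.3   0.34 -0.06  1.18 -0.    2.06]
f [ 0.7 -0.5 -1.5] [ 0.02 -0.04  0.05] g 0.215
shift [ 56.2 207.5  58.1] turn [0.01 0.02 0.07]
```

```bash
python3 -m crank '[[[7,26,0,0,0,0],[15,56,0,0,0,0],[23,86,0,0,0,0],[31,116,10,0,0,0],[39,146,25,0,0,0],[47,176,40,0,0,0],[54,198,55,0,0,0],[56,206,58,0,0,0]]]'
python3 -m crank '[[[0,0,0,0,0,0],[0,0,0,0,0,0],[0,0,0,0,0,0],[0,0,0,0,0,0],[0,0,0,0,0,0],[0,0,0,0,0,0],[0,0,0,0,0,0],[0,0,0,0,0,0]]]' >/dev/null
python3 - <<'E'
from h import *
import pickle
go((535.2,21.4,235),-11.3)
s=env.snapshot('scene');crop(s,300,120,460,240+20,5,'pics/g1.png');pickle.dump(s,open('sg.pkl','wb'))
s=env.snapshot('top');crop(s,240,190,360,280,6,'pics/g2.png');pickle.dump(s,open('tg.pkl','wb'))
E
```

```text
time_s: 4.97
position: [533.9, 21.3, 232.7]
orientation: [3.125, -0.304, -0.008]
ft_force: [0.1, 0.8, -1.7]
gripper_width: 0.217
t 5.63 pos [536.   25.4 236.5] yaw -10.8 tilt [ 0.  0. -1.] j [-0.09  0.31 -0.25  1.01  0.    1.67]
f [ 0.6  0.1 -0.8] [ 0.   -0.02 -0.01] g 0.219
shift [-0.1  4.1  1.5] turn [-0.   -0.    0.08]
```

View pics/g1.png

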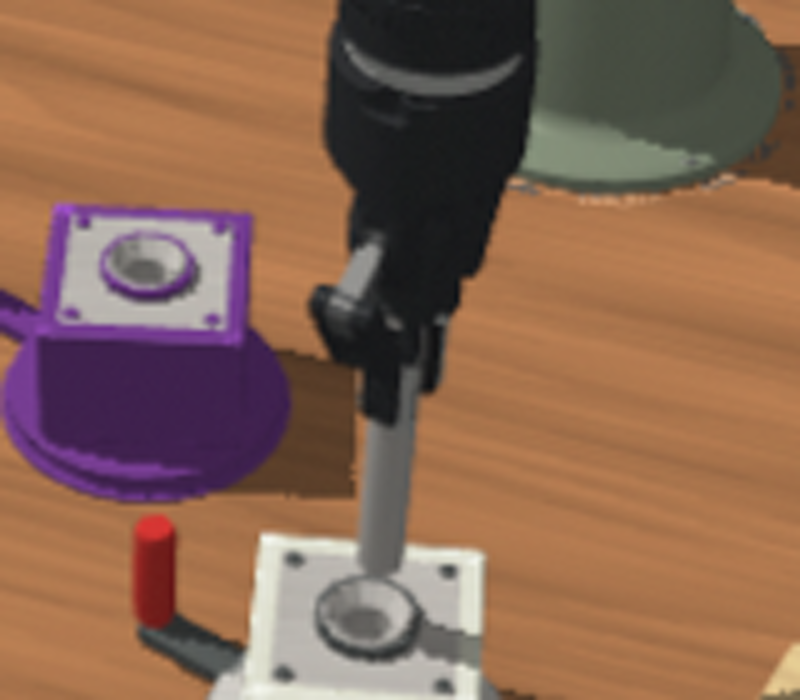

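View pics/g2.png

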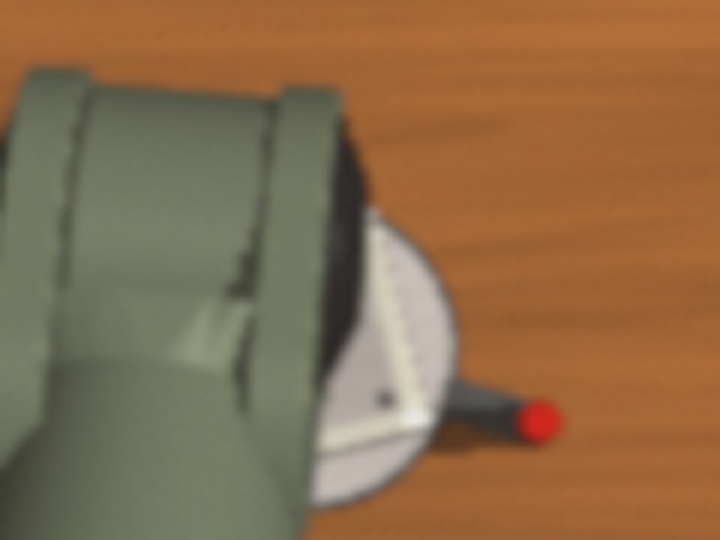

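```bash
python3 - <<'E'
from h import *;import pickle
s=pickle.load(open('sg.pkl','rb'))
# tube silhouette edges per row -> axis
g=cv2.cvtColor(s['frame'],cv2.COLOR_RGB2HSV)
for v in range(206,237,3):
    print(v,[tuple(s['frame'][v,u]) and int(g[v,u,1]) for u in range(366,390)])
for z in (126,):
    print('pix bottom centre pred for TCP axis',proj(s,(536,25.4,126)),proj(s,(535.7,24.1,126)),'top',proj(s,(536,25.4,200)))
E
```

```text
206 [142, 139, 140, 140, 139, 142, 141, 61, 14, 13, 15, 13, 13, 8, 8, 11, 14, 120, 143, 142, 143, 142, 141, 140]
209 [139, 139, 140, 136, 136, 141, 123, 50, 14, 13, 12, 15, 16, 13, 13, 13, 49, 123, 140, 141, 141, 140, 141, 140]
212 [140, 138, 139, 139, 140, 141, 105, 42, 15, 14, 12, 15, 16, 16, 13, 11, 100, 137, 142, 142, 142, 141, 142, 141]
215 [138, 138, 140, 140, 141, 141, 83, 29, 11, 12, 12, 13, 13, 16, 13, 11, 118, 142, 141, 141, 141, 142, 143, 140]
218 [137, 140, 140, 140, 141, 141, 62, 12, 13, 12, 10, 10, 13, 11, 13, 51, 125, 141, 141, 142, 140, 141, 143, 143]
221 [141, 142, 142, 141, 141, 123, 51, 14, 11, 12, 13, 13, 11, 13, 13, 84, 131, 142, 141, 141, 140, 140, 141, 141]
224 [140, 141, 141, 139, 139, 101, 39, 13, 12, 12, 13, 13, 10, 13, 13, 107, 137, 141, 143, 140, 140, 141, 142, 142]
227 [83, 89, 91, 95, 105, 72, 27, 15, 14, 15, 13, 15, 15, 13, 24, 118, 141, 140, 140, 141, 141, 142, 142, 141]
230 [19, 19, 19, 18, 17, 18, 14, 15, 12, 13, 13, 13, 13, 13, 15, 20, 16, 16, 16, 16, 16, 18, 15, 13]
233 [15, 15, 14, 14, 14, 14, 14, 11, 12, 13, 13, 13, 13, 12, 12, 15, 13, 13, 12, 13, 13, 12, 7, 9]
236 [9, 8, 4, 5, 7, 13, 12, 12, 10, 9, 8, 7, 6, 13, 13, 12, 13, 13, 12, 12, 13, 13, 15, 15]
pix bottom centre pred for TCP axis [375.60221735 232.46723912] [375.05149638 232.22017679] top [377.97714966 206.9739688 ]
```

```bash
python3 -c "
from h import *
go((535.2,22.2,206),-10.8)"
python3 -m crank '[[[-0.2,3.3,4,0,0,0],[-0.2,3.3,12,0,0,0],[-0.2,3.3,20,0,0,0],[-0.2,3.3,26,0,0,0],[-0.2,3.3,30,0,0,0],[-0.2,3.3,30,0,0,0],[-0.2,3.3,30,0,0,0],[-0.2,3.3,30,0,0,0]]]'
python3 - <<'E'
from h import *
import pickle
go((535.2,22.2,206),-10.8)
s=env.snapshot('scene');crop(s,325,180,425,260,7,'pics/i1.png');pickle.dump(s,open('si.pkl','wb'))
E
```

```text
t 5.73 pos [536.   25.1 236.4] yaw -10.9 tilt [ 0. -0. -1.] j [-0.09  0.31 -0.25  1.01 -0.    1.67]
f [ 0.7  0.1 -1.8] [-0.    0.04  0.02] g 0.217
shift [-0.2  3.  30.4] turn [ 0.   -0.   -0.01]
time_s: 6.4
position: [535.4, 21.7, 206.4]
orientation: [3.127, -0.298, 0.0]
ft_force: [-0.3, 1.3, -1.5]
gripper_width: 0.221
t 6.4 pos [535.4  21.7 206.4] yaw -10.9 tilt [ 0. -0. -1.] j [-0.1   0.33 -0.3   0.94 -0.    1.66]
f [-0.3  1.3 -1.5] [-0.02  0.03  0.02] g 0.221
shift [-0.2 -0.4  0.4] turn [ 0.   -0.   -0.01]
```

View pics/i1.png

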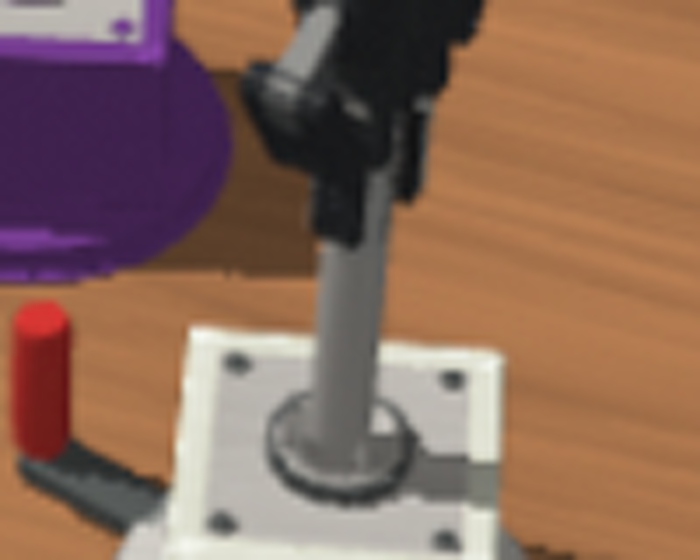

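The tube end is centred over the ring, both at about (373.5,244). I'll feed it in gently.

```bash
python3 -m crank '[[[0,0,2,0,0,0],[0,0,4,0,0,0],[0,0,6,0,0,0],[0,0,8,0,0,0],[0,0,10,0,0,0],[0,0,12,0,0,0],[0,0,13,0,0,0],[0,0,13,0,0,0]]]'
python3 -c "
from h import *
go((535.2,22.2,193),-10.8)"
```

```text
time_s: 7.12
position: [535.0, 21.7, 192.9]
orientation: [-3.127, 0.298, 0.001]
ft_force: [0.0, -0.1, -1.8]
gripper_width: 0.217
t 7.12 pos [535.   21.7 192.9] yaw -10.9 tilt [-0.001  0.    -1.   ] j [-0.1   0.34 -0.32  0.91  0.    1.66]
f [ 0.  -0.1 -1.8] [ 0.03  0.03 -0.01] g 0.217
shift [ 0.1 -0.5 -0.1] turn [ 0.    0.01 -0.01]
```

```bash
python3 -m crank '[[[0,0,2,0,0,0],[0,0,4,0,0,0],[0,0,6,0,0,0],[0,0,8,0,0,0],[0,0,10,0,0,0],[0,0,11,0,0,0],[0,0,12,0,0,0],[0,0,12,0,0,0]]]'
python3 -c "
from h import *
go((535.2,22.2,193),-10.8)"
```

```text
time_s: 7.78
position: [535.0, 21.7, 181.0]
orientation: [3.127, -0.298, -0.001]
ft_force: [0.0, 0.2, -1.6]
gripper_width: 0.219
t 7.78 pos [535.   21.7 181. ] yaw -10.9 tilt [-0.  0. -1.] j [-0.1   0.36 -0.33  0.88 -0.    1.66]
f [ 0.   0.2 -1.6] [ 0.01  0.01 -0.02] g 0.219
shift [  0.1  -0.5 -12. ] turn [ 0.    0.   -0.01]
```

```bash
python3 -m crank '[[[0,0,2,0,0,0],[0,0,4,0,0,0],[0,0,6,0,0,0],[0,0,8,0,0,0],[0,0,9,0,0,0],[0,0,10,0,0,0],[0,0,11,0,0,0],[0,0,12,0,0,0]]]'
python3 -c "
from h import *
go((535.2,22.2,193),-10.8)"
```

```text
time_s: 8.45
position: [535.2, 21.7, 169.2]
orientation: [3.127, -0.298, 0.0]
ft_force: [-0.0, -0.3, -2.0]
gripper_width: 0.217
t 8.45 pos [535.2  21.7 169.2] yaw -10.9 tilt [ 0. -0. -1.] j [-0.1   0.37 -0.35  0.85 -0.    1.66]
f [-0.  -0.3 -2. ] [-0.01  0.06 -0.  ] g 0.217
shift [ -0.1  -0.5 -23.8] turn [ 0.   -0.   -0.01]
```

```bash
for i in 1; do python3 -m crank '[[[0,0,1,0,0,0],[0,0,2,0,0,0],[0,0,3,0,0,0],[0,0,4,0,0,0],[0,0,5,0,0,0],[0,0,6,0,0,0],[0,0,7,0,0,0],[0,0,8,0,0,0]]]'; done
python3 -c "
from h import *
go((535.2,22.2,193),-10.8)"
```

```text
time_s: 9.12
position: [535.6, 21.8, 161.7]
orientation: [-3.127, 0.298, -0.002]
ft_force: [-1.1, -0.1, 2.9]
gripper_width: 0.222
t 9.12 pos [535.6  21.8 161.7] yaw -10.9 tilt [ 0.001  0.    -1.   ] j [-0.1   0.37 -0.36  0.84  0.    1.66]
f [-1.1 -0.1  2.9] [ 0.21  0.13 -0.01] g 0.222
shift [ -0.5  -0.4 -31.3] turn [-0.   -0.01 -0.01]
```

```bash
python3 -m crank '[[[0,0,0.7,0,0,0],[0,0,1.4,0,0,0],[0,0,2.1,0,0,0],[0,0,2.8,0,0,0],[0,0,3.5,0,0,0],[0,0,4.2,0,0,0],[0,0,5,0,0,0],[0,0,5,0,0,0]]]'
python3 -c "
from h import *
go((535.2,22.2,193),-10.8)"
```

```text
time_s: 9.78
position: [535.1, 21.7, 156.0]
orientation: [-3.127, 0.298, 0.0]
ft_force: [1.5, 0.7, 0.3]
gripper_width: 0.215
t 9.78 pos [535.1  21.7 156. ] yaw -10.9 tilt [-0.  0. -1.] j [-0.1   0.38 -0.37  0.82  0.    1.66]
f [1.5 0.7 0.3] [ 0.15 -0.34 -0.01] g 0.215
shift [ -0.   -0.5 -37. ] turn [-0.    0.   -0.01]
```

```bash
python3 -m crank '[[[0,0,0.6,0,0,0],[0,0,1.2,0,0,0],[0,0,1.8,0,0,0],[0,0,2.4,0,0,0],[0,0,3,0,0,0],[0,0,3.5,0,0,0],[0,0,4,0,0,0],[0,0,4,0,0,0]]]'
python3 -c "
from h import *
go((535.2,22.2,193),-10.8)"
```

```text
time_s: 10.45
position: [535.0, 21.7, 152.1]
orientation: [-3.127, 0.298, 0.001]
ft_force: [1.1, 0.0, 0.4]
gripper_width: 0.217
t 10.45 pos [535.   21.7 152.1] yaw -10.9 tilt [-0.  0. -1.] j [-0.1   0.39 -0.37  0.81  0.    1.66]
f [1.1 0.  0.4] [ 0.15 -0.14  0.04] g 0.217
shift [  0.1  -0.5 -40.9] turn [ 0.    0.   -0.01]
```

```bash
python3 -m crank '[[[0,0,0.6,0,0,0],[0,0,1.2,0,0,0],[0,0,1.8,0,0,0],[0,0,2.4,0,0,0],[0,0,3,0,0,0],[0,0,3.5,0,0,0],[0,0,4,0,0,0],[0,0,4,0,0,0]]]'
python3 -c "
from h import *
go((535.2,22.2,193),-10.8)"
```

```text
time_s: 11.12
position: [535.1, 21.7, 148.1]
orientation: [-3.127, 0.298, 0.0]
ft_force: [1.0, 0.3, 0.8]
gripper_width: 0.217
t 11.12 pos [535.1  21.7 148.1] yaw -10.9 tilt [-0.  0. -1.] j [-0.1   0.39 -0.38  0.81  0.    1.66]
f [1.  0.3 0.8] [ 0.1  -0.07  0.04] g 0.217
shift [ -0.   -0.5 -44.9] turn [-0.    0.   -0.01]
```

```bash
python3 -m crank '[[[0,0,0.6,0,0,0],[0,0,1.2,0,0,0],[0,0,1.8,0,0,0],[0,0,2.4,0,0,0],[0,0,3,0,0,0],[0,0,3.5,0,0,0],[0,0,4,0,0,0],[0,0,4,0,0,0]]]'
python3 -c "
from h import *
go((535.2,22.2,193),-10.8)"
```

```text
time_s: 11.78
position: [535.2, 21.8, 144.1]
orientation: [-3.127, 0.298, -0.0]
ft_force: [1.5, 1.2, 0.0]
gripper_width: 0.217
t 11.78 pos [535.2  21.8 144.1] yaw -10.9 tilt [ 0.  0. -1.] j [-0.1   0.39 -0.38  0.8   0.    1.66]
f [1.5 1.2 0. ] [ 0.1  -0.19 -0.04] g 0.217
shift [ -0.1  -0.4 -48.9] turn [-0.   -0.   -0.01]
```

```bash
python3 -m crank '[[[0,0,0.5,0,0,0],[0,0,1,0,0,0],[0,0,1.5,0,0,0],[0,0,2,0,0,0],[0,0,2.5,0,0,0],[0,0,3,0,0,0],[0,0,3.5,0,0,0],[0,0,3.5,0,0,0]]]'
python3 -c "
from h import *
go((535.2,22.2,193),-10.8)"
```

```text
time_s: 12.45
position: [535.2, 21.7, 140.7]
orientation: [-3.127, 0.298, -0.0]
ft_force: [0.1, 0.3, 1.4]
gripper_width: 0.217
t 12.45 pos [535.2  21.7 140.7] yaw -10.9 tilt [ 0.  0. -1.] j [-0.1   0.4  -0.39  0.79  0.    1.66]
f [0.1 0.3 1.4] [ 0.15 -0.11 -0.04] g 0.217
shift [ -0.1  -0.5 -52.3] turn [-0.   -0.   -0.01]
```

Force has risen slightly, which may be the pin. I'll keep going in small steps.

```bash
python3 -m crank '[[[0,0,0.4,0,0,0],[0,0,0.8,0,0,0],[0,0,1.2,0,0,0],[0,0,1.6,0,0,0],[0,0,2,0,0,0],[0,0,2.4,0,0,0],[0,0,2.4,0,0,0],[0,0,2.4,0,0,0]]]'
python3 -c "
from h import *
go((535.2,22.2,193),-10.8)"
```

```text
time_s: 13.12
position: [535.2, 21.7, 138.3]
orientation: [3.127, -0.298, -0.0]
ft_force: [0.0, 0.4, 2.6]
gripper_width: 0.214
t 13.12 pos [535.2  21.7 138.3] yaw -10.9 tilt [-0.  0. -1.] j [-0.1   0.4  -0.39  0.78 -0.    1.66]
f [0.  0.4 2.6] [ 0.11 -0.07 -0.05] g 0.214
shift [ -0.1  -0.5 -54.7] turn [ 0.    0.   -0.01]
```

```bash
python3 -m crank '[[[0,0,0.4,0,0,0],[0,0,0.8,0,0,0],[0,0,1.2,0,0,0],[0,0,1.6,0,0,0],[0,0,2,0,0,0],[0,0,2.4,0,0,0],[0,0,2.4,0,0,0],[0,0,2.4,0,0,0]]]'
python3 -c "
from h import *
go((535.2,22.2,193),-10.8)"
```

```text
time_s: 13.78
position: [535.2, 21.7, 135.9]
orientation: [3.127, -0.298, -0.0]
ft_force: [-0.2, 1.3, 3.5]
gripper_width: 0.22
t 13.78 pos [535.2  21.7 135.9] yaw -10.9 tilt [-0. -0. -1.] j [-0.1   0.4  -0.39  0.78 -0.    1.66]
f [-0.2  1.3  3.5] [ 0.12 -0.08 -0.07] g 0.22
shift [ -0.1  -0.5 -57.1] turn [ 0.    0.   -0.01]
```

```bash
python3 -m crank '[[[0,0,0.3,0,0,0],[0,0,0.6,0,0,0],[0,0,0.9,0,0,0],[0,0,1.2,0,0,0],[0,0,1.5,0,0,0],[0,0,1.5,0,0,0],[0,0,1.5,0,0,0],[0,0,1.5,0,0,0]]]'
python3 -c "
from h import *
go((535.2,22.2,193),-10.8)"
```

```text
time_s: 14.45
position: [535.4, 21.7, 135.5]
orientation: [3.127, -0.298, 0.001]
ft_force: [-2.6, 0.9, 11.4]
gripper_width: 0.215
t 14.45 pos [535.4  21.7 135.5] yaw -10.9 tilt [ 0.001 -0.    -1.   ] j [-0.1   0.4  -0.39  0.77 -0.    1.66]
f [-2.6  0.9 11.4] [0.17 0.67 0.04] g 0.215
shift [ -0.2  -0.5 -57.5] turn [-0.   -0.01 -0.01]
```

The tube is solidly on the stop: it halted at 135.5 with about 13 N of push, and the end is 67 mm below the mouth. I'll hold it there briefly, then open.

```bash
python3 -m crank '[[[0,0,0.1,0,0,0],[0,0,0.1,0,0,0],[0,0,0.1,0,0,0],[0,0,0.1,0,0,0],[0,0,0.1,0,0,0],[0,0,0.1,0,0,0],[0,0,0.1,0,0,0],[0,0,0.1,0,0,0]]]'
python3 -m crank '[[[0,0,0,0,0,0],[0,0,0,0,0,0],[0,0,0,0,0,0],[0,0,0,0,0,0],[0,0,0,0,0,0],[0,0,0,0,0,0],[0,0,0,0,0,0],[0,0,0,0,0,0]]]' 0.4
python3 - <<'E'
from h import *
go((535.2,22.2,210),-10.8)
s=env.snapshot('scene');crop(s,325,180,425,260,7,'pics/j1.png')
E
```

```text
time_s: 15.12
position: [535.4, 21.7, 135.5]
orientation: [3.127, -0.298, 0.001]
ft_force: [-2.7, 0.1, 12.1]
gripper_width: 0.215
time_s: 15.78
position: [535.2, 21.7, 134.3]
orientation: [3.127, -0.298, -0.0]
ft_force: [-0.6, 0.1, -0.1]
gripper_width: 0.601
t 15.78 pos [535.2  21.7 134.3] yaw -10.9 tilt [-0.  0. -1.] j [-0.1   0.41 -0.39  0.77 -0.    1.66]
f [-0.6  0.1 -0.1] [-0.03  0.02 -0.02] g 0.601
shift [ -0.1  -0.5 -75.7] turn [ 0.    0.   -0.01]
```

View pics/j1.png

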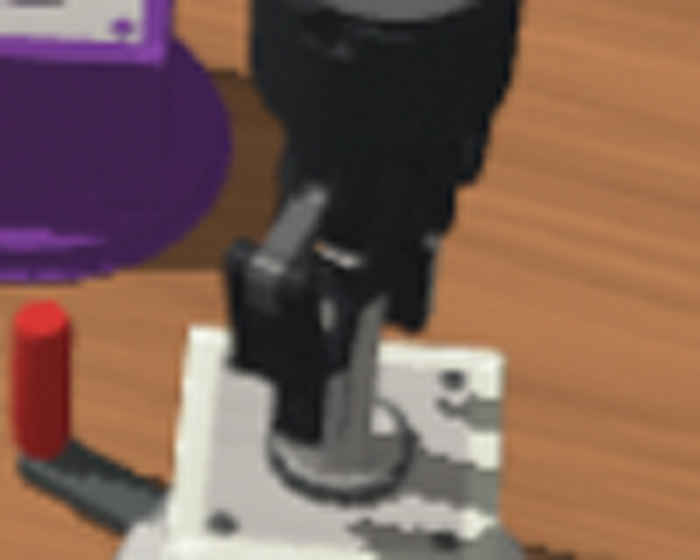

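```bash
python3 -m crank '[[[0,0,-5,0,0,0],[0,0,-20,0,0,0],[0,0,-38,0,0,0],[0,0,-56,0,0,0],[0,0,-70,0,0,0],[0,0,-76,0,0,0],[0,0,-76,0,0,0],[0,0,-76,0,0,0]]]'
python3 -m crank '[[[0,0.5,0,0,0,0],[0,0.5,0,0,0,0],[0,0.5,0,0,0,0],[0,0.5,0,0,0,0],[0,0.5,0,0,0,0],[0,0.5,0,0,0,0],[0,0.5,0,0,0,0],[0,0.5,0,0,0,0]]]' 1 30
python3 - <<'E'
from h import *
go((535.2,22.2,195),-10.8)
s=env.snapshot('scene');crop(s,325,160,425,240,7,'pics/k1.png')
E
```

```text
time_s: 16.5
position: [535.1, 21.7, 210.3]
orientation: [3.127, -0.298, 0.0]
ft_force: [-0.9, 0.2, 0.1]
gripper_width: 0.595
time_s: 17.17
position: [535.1, 21.2, 210.3]
orientation: [3.127, -0.298, -0.0]
ft_force: [-0.7, -0.1, 0.5]
gripper_width: -0.001
t 17.17 pos [535.1  21.2 210.3] yaw -10.9 tilt [-0. -0. -1.] j [-0.1   0.33 -0.29  0.95 -0.    1.66]
f [-0.7 -0.1  0.5] [-0.05 -0.05  0.07] g -0.001
shift [-0.1 -1.  15.3] turn [ 0.    0.   -0.01]
```

View pics/k1.png

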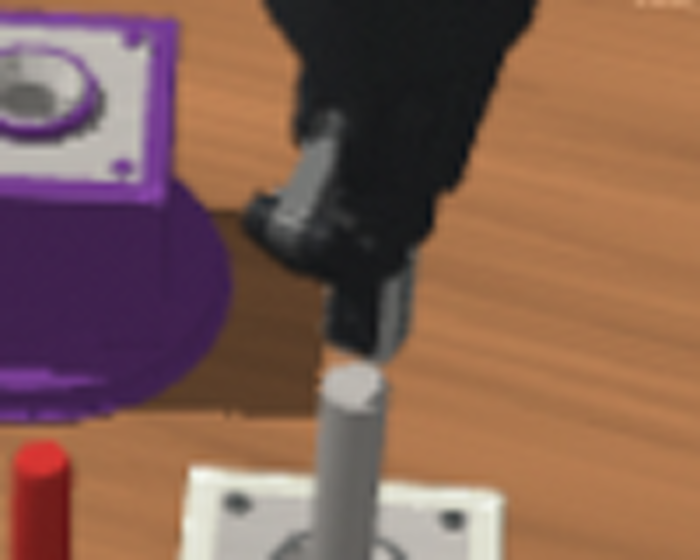

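```bash
python3 -m crank '[[[0,0,4,0,0,0],[0,0,8,0,0,0],[0,0,12,0,0,0],[0,0,14,0,0,0],[0,0,15,0,0,0],[0,0,15.5,0,0,0],[0,0,16,0,0,0],[0,0,16,0,0,0]]]'
python3 -m crank '[[[0,0,0.3,0,0,0],[0,0,0.6,0,0,0],[0,0,0.9,0,0,0],[0,0,1.2,0,0,0],[0,0,1.5,0,0,0],[0,0,1.7,0,0,0],[0,0,1.7,0,0,0],[0,0,1.7,0,0,0]]]'

```

```text
time_s: 17.88
position: [535.2, 21.2, 194.4]
orientation: [3.127, -0.298, 0.0]
ft_force: [0.5, -0.3, -0.2]
gripper_width: -0.002
time_s: 18.55
position: [535.1, 21.2, 192.7]
orientation: [-3.127, 0.298, 0.0]
ft_force: [-0.2, -0.1, 0.8]
gripper_width: -0.001
```

```bash
python3 -m crank '[[[0,0,0.2,0,0,0],[0,0,0.4,0,0,0],[0,0,0.6,0,0,0],[0,0,0.8,0,0,0],[0,0,1.0,0,0,0],[0,0,1,0,0,0],[0,0,1,0,0,0],[0,0,1,0,0,0]]]'

```

```text
time_s: 19.22
position: [535.6, 21.1, 192.5]
orientation: [3.127, -0.298, 0.002]
ft_force: [-1.0, 0.2, 6.0]
gripper_width: 0.003
```

```bash
python3 -m crank '[[[0,0,0.1,0,0,0],[0,0,0.2,0,0,0],[0,0,0.3,0,0,0],[0,0,0.4,0,0,0],[0,0,0.5,0,0,0],[0,0,0.6,0,0,0],[0,0,0.6,0,0,0],[0,0,0.6,0,0,0]]]'

```

```text
time_s: 19.88
position: [535.9, 21.2, 192.4]
orientation: [3.127, -0.298, 0.004]
ft_force: [-0.7, -0.6, 9.8]
gripper_width: -0.0
```

```bash
python3 -m crank '[[[0,0,-3,0,0,0],[0,0,-12,0,0,0],[0,0,-25,0,0,0],[0,0,-30,0,0,0],[0,0,-30,0,0,0],[0,0,-30,0,0,0],[0,0,-30,0,0,0],[0,0,-30,0,0,0]]]'
python3 - <<'E'
from h import *;import pickle
go((499.7,-88.3,150),-17.9)
s=env.snapshot('scene');crop(s,290,140,410,230,6,'pics/l1.png');t=env.snapshot('top');crop(t,280,230,400,350-30,6,'pics/l2.png')
pickle.dump(s,open('sl.pkl','wb'));pickle.dump(t,open('tl.pkl','wb'))
t0=pickle.load(open('top0.pkl','rb'))
print('purple',onz(t0,(353,318),92),onz(t0,(394,329),74))
for n,i in(('s',s),('t',t)):
    h=cv2.cvtColor(i['frame'],cv2.COLOR_RGB2HSV);m=((h[...,0]<6)|(h[...,0]>174))&(h[...,1]>180)&(h[...,2]>60)
    _,_,st,c=cv2.connectedComponentsWithStats(m.astype(np.uint8)); print(n,[(a,b.round(1)) for a,b in zip(st.tolist(),c)][1:] )
E
```

```text
time_s: 20.55
position: [534.6, 21.3, 220.4]
orientation: [3.127, -0.298, -0.002]
ft_force: [-0.5, 0.1, -0.2]
gripper_width: 0.002
t 20.55 pos [534.6  21.3 220.4] yaw -10.9 tilt [-0.001  0.    -1.   ] j [-0.1   0.32 -0.28  0.98 -0.    1.66]
f [-0.5  0.1 -0.2] [ 0.   -0.02  0.01] g 0.002
shift [-13.5 114.2  70.4] turn [0.   0.01 1.17]
purple [ 346.23189782 -147.87677981   92.        ] [ 314.17293153 -257.27878281   74.        ]
s [([290, 158, 8, 21, 128], array([293.7, 168. ])), ([327, 223, 8, 22, 161], array([330.5, 233.5])), ([0, 358, 18, 65, 756], array([  6.6, 389.8]))]
t [([591, 102, 49, 97, 3969], array([616.5, 151. ])), ([0, 207, 3, 68, 166], array([  0.8, 237.1])), ([327, 257, 6, 7, 34], array([329.5, 260.1])), ([390, 326, 8, 8, 41], array([393.2, 329.4]))]
```

View pics/l1.png

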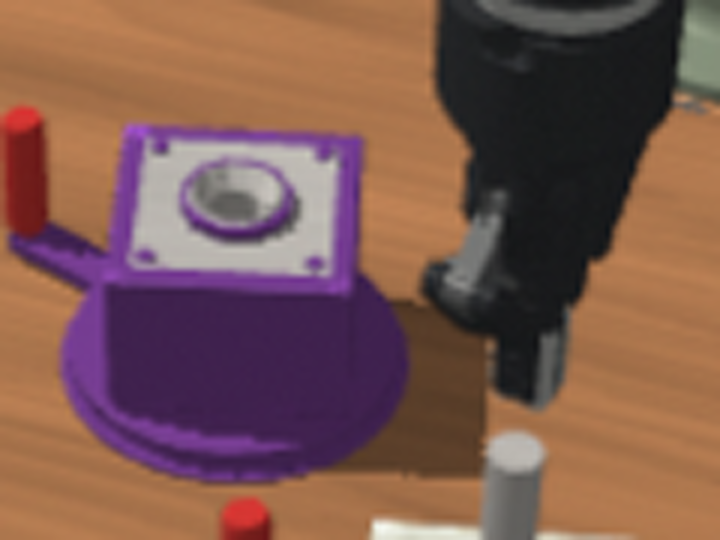

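View pics/l2.png

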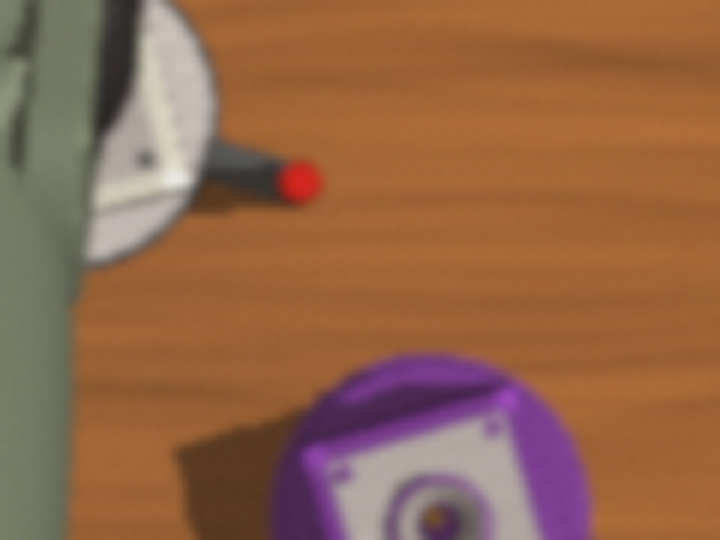

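```bash
python3 -m crank '[[[-3,20,0,0,0,0.3],[-6,45,0,0,0,0.6],[-9,70,0,0,0,0.9],[-12,95,0,0,0,1.17],[-13.5,110,0,0,0,1.17],[-13.5,114,10,0,0,1.17],[-13.5,114,40,0,0,1.17],[-13.5,114,70,0,0,1.17]]]' 0.4
python3 -m crank '[[[0,0,0,0,0,0],[0,0,5,0,0,0],[0,0,10,0,0,0],[0,0,15,0,0,0],[0,0,20,0,0,0],[0,0,20,0,0,0],[0,0,20,0,0,0],[0,0,20,0,0,0]]]'
python3 - <<'E'
from h import *
go((499.8,-88.4,48),-17.9)
s=env.snapshot('scene');crop(s,290,160,410,250,6,'pics/m1.png')
E
```

```text
time_s: 21.32
position: [501.5, -88.6, 150.8]
orientation: [3.103, -0.49, 0.006]
ft_force: [0.4, 0.2, -0.9]
gripper_width: 0.603
time_s: 21.98
position: [500.7, -88.2, 131.6]
orientation: [3.103, -0.488, 0.001]
ft_force: [-0.4, 0.0, -0.8]
gripper_width: 0.599
t 21.98 pos [500.7 -88.2 131.6] yaw -17.9 tilt [ 0.001 -0.    -1.   ] j [-0.32  0.36 -0.47  0.74  0.    1.56]
f [-0.4  0.  -0.8] [-0.   -0.02  0.02] g 0.599
shift [-0.8  0.4 83.6] turn [-0.   -0.01  0.  ]
```

View pics/m1.png

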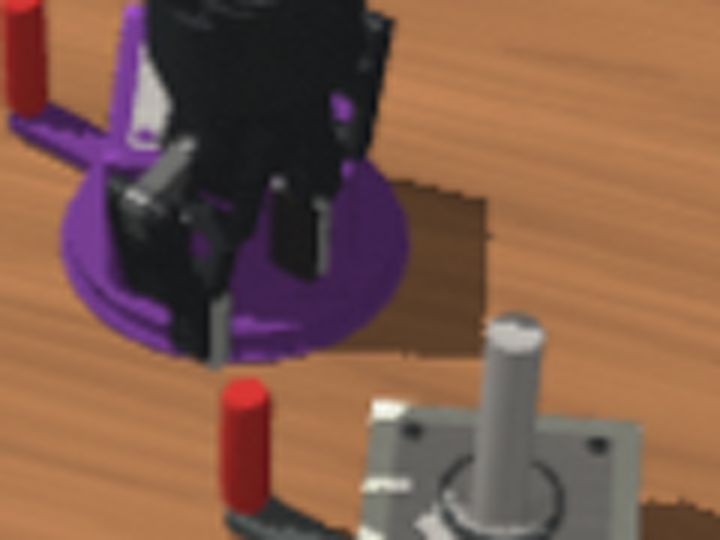

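```bash
python3 -m crank '[[[-0.8,0.4,10,0,0,0],[-0.8,0.4,25,0,0,0],[-0.8,0.4,40,0,0,0],[-0.8,0.4,55,0,0,0],[-0.8,0.4,70,0,0,0],[-0.8,0.4,79,0,0,0],[-0.8,0.4,82,0,0,0],[-0.8,0.4,82,0,0,0]]]'
python3 - <<'E'
from h import *
go((499.8,-88.4,48),-17.9)
s=env.snapshot('scene');crop(s,290,160,410,250,6,'pics/n1.png')
E
```

```text
time_s: 22.7
position: [498.8, -88.1, 48.3]
orientation: [-3.103, 0.489, 0.003]
ft_force: [0.1, -0.3, 0.4]
gripper_width: 0.599
t 22.7 pos [498.8 -88.1  48.3] yaw -17.9 tilt [-0.002  0.001 -1.   ] j [-0.32  0.48 -0.55  0.54  0.    1.56]
f [ 0.1 -0.3  0.4] [-0.03  0.01  0.04] g 0.599
shift [ 1.1 -0.1  0.3] turn [-0.    0.02  0.  ]
```

View pics/n1.png

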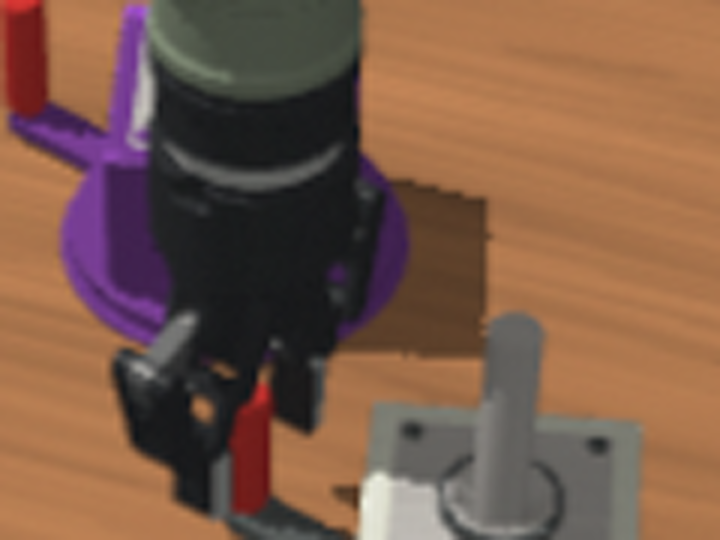

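```bash
python3 -m crank '[[[0.8,0,0,0,0,0],[0.8,0,0,0,0,0],[0.8,0,0,0,0,0],[0.8,0,0,0,0,0],[0.8,0,0,0,0,0],[0.8,0,0,0,0,0],[0.8,0,0,0,0,0],[0.8,0,0,0,0,0]]]' 1 30
python3 -m crank '[[[8,-0.3,0,0,0,-0.67],[16,-1.1,0,0,0,-1.33],[23.9,-2.5,0,0,0,-2],[31.7,-4.5,0,0,0,-2.67],[39.3,-6.9,0,0,0,-3.33],[46.8,-9.9,0,0,0,-4],[46.8,-9.9,0,0,0,-4],[46.8,-9.9,0,0,0,-4]]]'
cat >> h.py <<'E'
def lev(end=None):
    go((500,-88,48),-17.9)
    st=env.get_state();p=st['position'][:2]-np.array([535.1,21.4]);print('r',np.hypot(*p).round(1),'ang',np.degrees(np.arctan2(p[1],p[0])).round(1),'swept',(np.degrees(np.arctan2(p[1],p[0]))+107.9).round(1))
    R=Ro.from_rotvec(st['orientation']);print('force tool',R.inv().apply(st['ft_force']).round(1))
E
python3 -c "
from h import *
lev()"
```

```text
time_s: 23.42
position: [500.6, -88.7, 49.9]
orientation: [3.103, -0.488, 0.002]
ft_force: [-1.0, 0.2, 5.6]
gripper_width: 0.227
time_s: 24.08
position: [549.0, -92.7, 49.9]
orientation: [-3.136, -0.17, -0.004]
ft_force: [1.1, 3.3, 5.9]
gripper_width: 0.225
t 24.08 pos [549.  -92.7  49.9] yaw 6.2 tilt [ 0.002  0.002 -1.   ] j [-0.3   0.55 -0.42  0.6   0.    1.16]
f [1.1 3.3 5.9] [0.51 0.13 0.28] g 0.225
shift [-48.2  -9.9   1.8] turn [-0.02 -0.02  4.02]
r 114.9 ang -83.0 swept 24.9
force tool [ 1.4 -3.2 -5.9]
```

```bash

python3 -m crank '[[[8,-0.3,0,0,0,-0.67],[16,-1.1,0,0,0,-1.33],[23.9,-2.5,0,0,0,-2],[31.7,-4.5,0,0,0,-2.67],[39.3,-6.9,0,0,0,-3.33],[46.8,-9.9,0,0,0,-4],[46.8,-9.9,0,0,0,-4],[46.8,-9.9,0,0,0,-4]]]'
python3 -c "
from h import *
lev()"
```

```text
time_s: 24.75
position: [593.4, -76.7, 49.9]
orientation: [-3.03, -0.819, -0.002]
ft_force: [-2.6, 5.8, 6.9]
gripper_width: 0.223
t 24.75 pos [593.4 -76.7  49.9] yaw 30.2 tilt [ 0.     0.003 -1.   ] j [-0.25  0.61 -0.3   0.66  0.    0.79]
f [-2.6  5.8  6.9] [0.86 0.59 0.25] g 0.223
shift [-86.3 -37.3   1.8] turn [-0.03 -0.01  8.02]
r 114.1 ang -59.3 swept 48.6
force tool [ 0.7 -6.3 -6.9]
```

```bash

python3 -m crank '[[[4,0.5,0,0,0,-0.33],[8,0.4,0,0,0,-0.67],[12,0.1,0,0,0,-1],[16,-0.4,0,0,0,-1.33],[20,-1,0,0,0,-1.67],[20,-1,0,0,0,-1.67],[20,-1,0,0,0,-1.67],[20,-1,0,0,0,-1.67]]]'
python3 -c "
from h import *
lev()"
```

```text
time_s: 25.42
position: [608.4, -65.6, 49.9]
orientation: [-2.946, -1.078, 0.002]
ft_force: [-6.8, 6.5, 10.6]
gripper_width: 0.222
t 25.42 pos [608.4 -65.6  49.9] yaw 40.2 tilt [-0.002  0.004 -1.   ] j [-0.23  0.63 -0.26  0.69  0.    0.64]
f [-6.8  6.5 10.6] [1.05 1.26 0.12] g 0.222
shift [-97.2 -52.9   2.1] turn [-0.04  0.02  9.68]
r 113.8 ang -49.9 swept 58.0
force tool [ -1.   -9.4 -10.5]
```

```bash

python3 -m crank '[[[2,-0.5,0,0,0,-0.17],[4,-1,0,0,0,-0.33],[6,-1.2,0,0,0,-0.5],[8,-1.3,0,0,0,-0.67],[10,-1.4,0,0,0,-0.83],[12,-1.6,0,0,0,-1],[12,-1.6,0,0,0,-1],[12,-1.6,0,0,0,-1]]]'
python3 -c "
from h import *
lev()"
```

```text
time_s: 26.08
position: [616.4, -57.9, 49.9]
orientation: [-2.888, -1.23, 0.003]
ft_force: [-6.2, 2.0, 10.5]
gripper_width: 0.225
t 26.08 pos [616.4 -57.9  49.9] yaw 46.1 tilt [-0.003  0.001 -1.   ] j [-0.21  0.64 -0.23  0.7   0.    0.55]
f [-6.2  2.  10.5] [ 0.45  1.36 -0.03] g 0.225
shift [-102.4  -63.1    2.2] turn [-0.02  0.02 10.67]
r 113.6 ang -44.3 swept 63.6
force tool [ -2.9  -5.9 -10.5]
```

```bash

python3 -m crank '[[[1.5,-0.3,0,0,0,-0.1],[3,-0.6,0,0,0,-0.2],[4.5,-0.8,0,0,0,-0.3],[6,-1,0,0,0,-0.45],[7,-1,0,0,0,-0.6],[8,-1,0,0,0,-0.67],[8,-1,0,0,0,-0.67],[8,-1,0,0,0,-0.67]]]'
python3 -c "
from h import *
lev()"
```

```text
time_s: 26.75
position: [621.4, -52.2, 49.9]
orientation: [-2.845, -1.33, 0.004]
ft_force: [-7.1, 0.6, 9.4]
gripper_width: 0.227
t 26.75 pos [621.4 -52.2  49.9] yaw 50.1 tilt [-0.003 -0.    -1.   ] j [-0.2   0.65 -0.22  0.71 -0.    0.49]
f [-7.1  0.6  9.4] [ 0.09  1.29 -0.08] g 0.227
shift [-105.3  -70.2    2.2] turn [-1.000e-02  3.000e-02  1.134e+01]
r 113.4 ang -40.5 swept 67.4
force tool [-4.1 -5.8 -9.4]
```

```bash

python3 -m crank '[[[1.5,0,0,0,0,-0.1],[3,-0.2,0,0,0,-0.2],[4.5,-0.3,0,0,0,-0.3],[6,-0.5,0,0,0,-0.45],[7,-0.7,0,0,0,-0.6],[8,-0.8,0,0,0,-0.67],[8,-0.8,0,0,0,-0.67],[8,-0.8,0,0,0,-0.67]]]'
python3 -c "
from h import *
lev()"
```

```text
time_s: 27.42
position: [621.4, -51.2, 49.6]
orientation: [2.796, 1.421, -0.025]
ft_force: [-19.4, -15.0, 18.0]
gripper_width: 0.22
t 27.42 pos [621.4 -51.2  49.6] yaw 53.9 tilt [-0.012 -0.011 -1.   ] j [-0.19  0.65 -0.21  0.72 -0.01  0.44]
f [-19.4 -15.   18. ] [-2.74  3.53 -0.19] g 0.22
shift [-101.2  -76.4    3.5] turn [ 0.07  0.15 11.96]
r 112.8 ang -40.1 swept 67.8
force tool [-23.9  -6.9 -17.6]
```

```bash

python3 -m crank '[[[-2,0,0,0,0,0],[-4,0,0,0,0,0],[-5.5,0,0,0,0,0],[-5.5,0,0,0,0,0],[-5.5,0,0,0,0,0],[-5.5,0,0,0,0,0],[-5.5,0,0,0,0,0],[-5.5,0,0,0,0,0]]]'
python3 -m crank '[[[0,0,0,0,0,0],[0,0,0,0,0,0],[0,0,0,0,0,0],[0,0,0,0,0,0],[0,0,0,0,0,0],[0,0,0,0,0,0],[0,0,0,0,0,0],[0,0,0,0,0,0]]]' 0.4
python3 -c "
from h import *
lev()"
python3 -m crank '[[[0,0,-5,0,0,0],[0,0,-20,0,0,0],[0,0,-40,0,0,0],[0,0,-65,0,0,0],[0,0,-90,0,0,0],[0,0,-120,0,0,0],[0,0,-150,0,0,0],[0,0,-170,0,0,0]]]'
```

```text
time_s: 28.08
position: [621.4, -51.4, 49.6]
orientation: [2.798, 1.428, -0.009]
ft_force: [-10.0, -3.6, 10.1]
gripper_width: 0.224
time_s: 28.75
position: [624.4, -50.1, 49.0]
orientation: [-2.797, -1.43, -0.0]
ft_force: [-0.6, 0.7, -0.1]
gripper_width: 0.598
t 28.75 pos [624.4 -50.1  49. ] yaw 54.2 tilt [ 0.  0. -1.] j [-0.2   0.65 -0.22  0.7   0.    0.43]
f [-0.6  0.7 -0.1] [-0.03  0.02 -0.01] g 0.598
shift [-103.5  -78.6    1. ] turn [-0.   -0.   12.01]
r 114.4 ang -38.7 swept 69.2
force tool [ 0.2 -0.9  0.1]
time_s: 29.42
position: [625.2, -50.3, 222.7]
orientation: [2.795, 1.429, 0.004]
ft_force: [0.3, -0.0, 0.2]
gripper_width: 0.602
```

```bash

python3 -m crank '[[[-20,15,0,0,0,0],[-45,32,0,0,0,0],[-70,50,0,0,0,0],[-95,68,0,0,0,0],[-120,86,0,0,0,0],[-145,104,0,0,0,0],[-162,117,0,0,0,0],[-162,117,0,0,0,0]]]'
python3 - <<'E'
from h import *
go((600,-200,200),50)
s=env.snapshot('scene');t=env.snapshot('top')
cv2.imwrite('pics/o0.png',s['frame'][:,:,::-1])
crop(s,310,190,450,295,5,'pics/o1.png');crop(t,240,200,340,275,7,'pics/o2.png')
cv2.imwrite('pics/o3.png',t['frame'][:,:,::-1])
import pickle;pickle.dump((s,t),open('o.pkl','wb'))
E
```

```text
time_s: 30.08
position: [624.0, -254.8, 219.2]
orientation: [2.799, 1.422, -0.001]
ft_force: [0.2, 0.2, -1.1]
gripper_width: 0.6
t 30.08 pos [ 624.  -254.8  219.2] yaw 53.9 tilt [ 0.001 -0.002 -1.   ] j [-0.5   0.58  0.13  1.12 -0.    0.13]
f [ 0.2  0.2 -1.1] [ 0.05 -0.02 -0.03] g 0.6
shift [ 30.2 -51.7  19.1] turn [0.02 0.01 0.65]
```

View pics/o1.png

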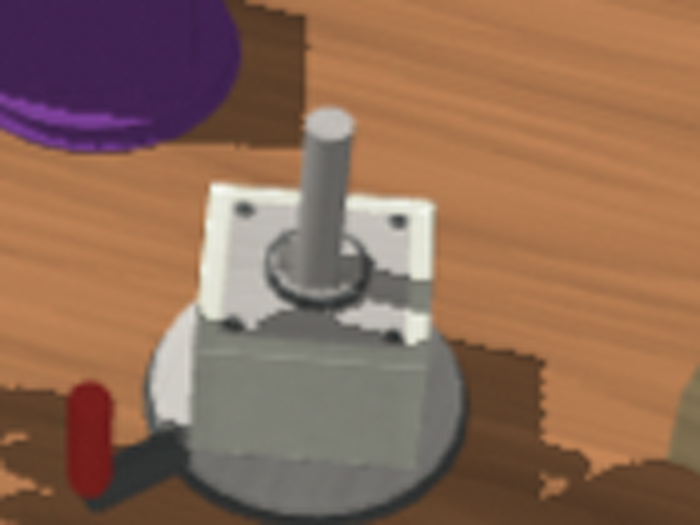

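View pics/o2.png

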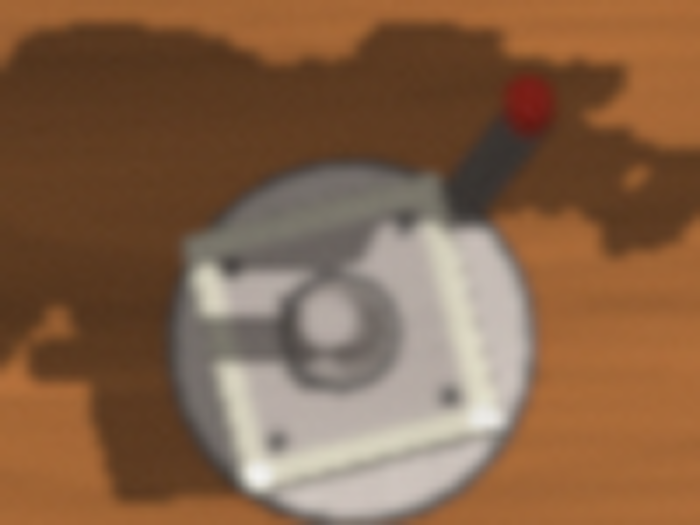

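View pics/o0.png

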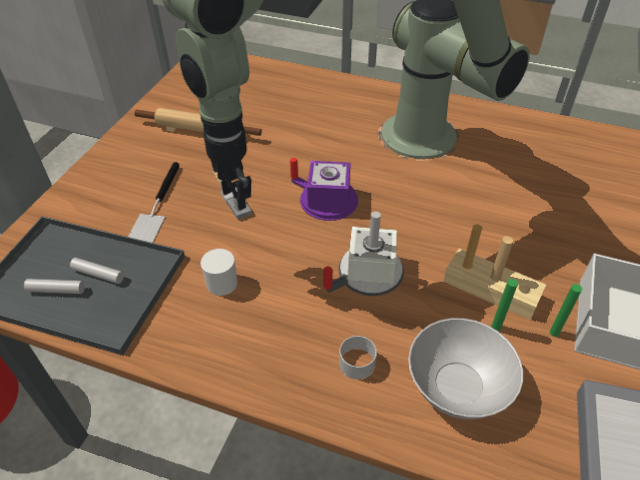

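```bash
python3 - <<'E'
from h import *;import pickle
s,t=pickle.load(open('o.pkl','rb'))
f=lambda x0,y0,k,p:(x0+(p[0]+.5)/k-.5,y0+(p[1]+.5)/k-.5)
a=two(s,f(310,190,5,(331,124)),t,f(240,200,7,(329,315)));print('rod top',a)
b=two(s,f(310,190,5,(91,394)),t,f(240,200,7,(530,98)));print('knob',b)
d=b[0][:2]-[535.1,21.4];print(np.hypot(*d),np.degrees(np.arctan2(d[1],d[0]))+107.9)
E
```

```text
rod top (array([536.59716941,  21.0105913 , 178.27228307]), np.float64(2.7953800757067055))
knob (array([624.30904387, -51.36900372,  75.95370808]), np.float64(2.7672568822497907))
115.12419993576384 68.69541700410903
```

```bash
python3 - <<'E'
from h import *;import pickle
s,_=pickle.load(open('o.pkl','rb'));l=pickle.load(open('sl.pkl','rb'))
for n,i in(('before',l),('after',s)):
    h=cv2.cvtColor(i['frame'],cv2.COLOR_RGB2HSV)[...,1].astype(int)
    print(n);print(h[208:220,370:383])
n=pickle.load(open('scene0.pkl','rb'))
print('diff rack/others', [ (k,int(np.abs(n['frame'][a:b,c:d].astype(int)-s['frame'][a:b,c:d]).max(2).__gt__(60).sum())) for k,(a,b,c,d) in dict(hex=(222,245,465,485),dowel=(235,258,495,515),bowl=(325,420,408,522),cutter=(335,378,338,378),jar=(248,296,200,238),brush=(195,220,215,252),palette=(160,245,128,182)).items()])
E
```

```text
before
[[138 143 142 141 141 140 141 131 106  91 103 133 142]
 [138 140 139 140 141 141 140 142 141 141 140 142 141]
 [140 141 140 141 140 141 142 143 143 142 139 140 141]
 [140 143 141 126 111 107 103 112 135 142 143 143 140]
 [140 124  99  66  43  38  36  49  77 114 137 141 141]
 [142  84  29  13  14  14  12  14  14  51 115 140 142]
 [125  47  19  12  14  14  14  14  12  14  73 133 143]
 [112  35  15  14  14  14  14  13  14  14  49 115 142]
 [110  27  13  14  14  14  14  12  14  14  53 127 140]
 [102  27  13  15  13  14  14  14  14  14  84 138 141]
 [ 80  26  14  14  12  14  14  13  15  14 102 137 143]
 [ 80  26  12  15  14  13  13  11  13  13 107 139 142]]
after
[[139 141 142 143 141 141 141 141 142 142 140 140 141]
 [136 138 140 140 138 140 140 140 142 142 140 141 141]
 [137 139 140 140 133 131 133 138 142 142 140 140 140]
 [140 141 126 100  80  74  74  81 107 134 143 141 140]
 [141 112  70  27  13  13  13  13  40  86 126 140 141]
 [141  56  21  13  14  13  13  13  13  30  84 133 141]
 [131  26  13  13  13  15  14  15  13  13  51 115 142]
 [116  34  12  15  13  15  13  15  13  13  48 122 141]
 [109  27  15  13  12  13  13  15  15  14  58 127 141]
 [ 99  28  13  15  14  13  13  15  14  13 101 137 141]
 [ 79  24  12  13  13  15  13  14  13  13 100 137 142]
 [ 80  27  14  15  12  13  10  13  15  13 107 138 141]]
diff rack/others [('hex', 46), ('dowel', 70), ('bowl', 43), ('cutter', 0), ('jar', 0), ('brush', 138), ('palette', 0)]
```

Everything looks right, except that the tube's top is about 0.45 px higher in the scene view than before clamping. That could be a small lift, or a lean that straightened. I'll press gently on the top to check the depth.

```bash
python3 -m crank '[[[0,0,0,0,0,0],[0,0,0,0,0,0],[0,0,0,0,0,0],[0,0,0,0,0,0],[0,0,0,0,0,0],[0,0,0,0,0,0],[0,0,0,0,0,0],[0,0,0,0,0,0]]]' 1 30
python3 -c "
from h import *
go((535.2,21.3,222),-10.9)"
```

```text
time_s: 30.85
position: [624.4, -249.9, 219.1]
orientation: [2.797, 1.431, 0.0]
ft_force: [1.3, -0.0, 0.1]
gripper_width: 0.003
t 30.85 pos [ 624.4 -249.9  219.1] yaw 54.2 tilt [ 0. -0. -1.] j [-0.49  0.58  0.13  1.12 -0.    0.13]
f [ 1.3 -0.   0.1] [-0.03 -0.    0.01] g 0.003
shift [ 167.7 -231.    -2.9] turn [ 0.   -0.   10.85]
```

```bash
python3 -m crank '[[[15,-21,-3,0,0,1],[35,-48,-3,0,0,2.1],[56,-77,-3,0,0,3.2],[77,-106,-3,0,0,4.3],[98,-135,-3,0,0,5.4],[119,-164,-3,0,0,6.5],[138,-190,-3,0,0,7.6],[152,-210,-3,0,0,8.7]]]'
python3 -c "
from h import *
go((535.2,21.3,222),-10.9)"
```

```text
time_s: 31.52
position: [541.9, -1.5, 222.3]
orientation: [-3.141, -0.047, 0.0]
ft_force: [-0.4, 0.3, 0.4]
gripper_width: -0.001
t 31.52 pos [541.9  -1.5 222.3] yaw 1.7 tilt [-0.     0.001 -1.   ] j [-0.14  0.33 -0.26  0.98  0.    1.4 ]
f [-0.4  0.3  0.4] [-0.01 -0.02 -0.05] g -0.001
shift [ -6.  -23.    0.3] turn [-0.01  0.    2.1 ]
```

```bash
python3 -m crank '[[[-3,-10,0,0,0,1],[-6,-18,0,0,0,2],[-6,-20,0,0,0,2.1],[-6,-20,0,0,0,2.1],[-6,-20,0,0,0,2.1],[-6,-20,0,0,0,2.1],[-6,-20,0,0,0,2.1],[-6,-20,0,0,0,2.1]]]'
python3 -c "
from h import *
go((535.2,21.3,196),-10.9)"
```

```text
time_s: 32.18
position: [536.5, 15.3, 222.0]
orientation: [3.128, -0.292, -0.0]
ft_force: [-1.1, 0.8, -0.8]
gripper_width: 0.002
t 32.18 pos [536.5  15.3 222. ] yaw -10.7 tilt [-0. -0. -1.] j [-0.11  0.32 -0.27  0.98 -0.    1.65]
f [-1.1  0.8 -0.8] [ 0.02 -0.01  0.  ] g 0.002
shift [-2.4 -5.6 26. ] turn [0.   0.   0.04]
```

```bash
python3 -m crank '[[[-2.4,-5.6,5,0,0,0],[-2.4,-5.6,12,0,0,0],[-2.4,-5.6,19,0,0,0],[-2.4,-5.6,23,0,0,0],[-2.4,-5.6,25,0,0,0],[-2.4,-5.6,26,0,0,0],[-2.4,-5.6,26,0,0,0],[-2.4,-5.6,26,0,0,0]]]'
python3 -m crank '[[[0,0,0.4,0,0,0],[0,0,0.8,0,0,0],[0,0,1.2,0,0,0],[0,0,1.6,0,0,0],[0,0,2,0,0,0],[0,0,2.3,0,0,0],[0,0,2.3,0,0,0],[0,0,2.3,0,0,0]]]'
```

```text
time_s: 32.85
position: [535.2, 21.8, 196.2]
orientation: [3.128, -0.291, 0.0]
ft_force: [-0.2, -0.2, -0.6]
gripper_width: 0.001
time_s: 33.52
position: [535.0, 21.9, 193.8]
orientation: [3.128, -0.291, -0.0]
ft_force: [0.3, -0.6, 0.5]
gripper_width: 0.0
```

```bash
python3 -m crank '[[[0,0,0.2,0,0,0],[0,0,0.4,0,0,0],[0,0,0.6,0,0,0],[0,0,0.8,0,0,0],[0,0,1,0,0,0],[0,0,1,0,0,0],[0,0,1,0,0,0],[0,0,1,0,0,0]]]'
```

```text
time_s: 34.18
position: [535.1, 21.9, 192.8]
orientation: [-3.128, 0.291, 0.0]
ft_force: [-0.1, -1.0, -0.0]
gripper_width: -0.001
```

```bash
python3 -m crank '[[[0,0,0.2,0,0,0],[0,0,0.4,0,0,0],[0,0,0.6,0,0,0],[0,0,0.8,0,0,0],[0,0,1,0,0,0],[0,0,1,0,0,0],[0,0,1,0,0,0],[0,0,1,0,0,0]]]'
python3 -m crank '[[[0,0,-1,0,0,0],[0,0,-10,0,0,0],[0,0,-25,0,0,0],[0,0,-45,0,0,0],[0,0,-65,0,0,0],[0,0,-80,0,0,0],[0,0,-80,0,0,0],[0,0,-80,0,0,0]]]'
python3 - <<'E'
from h import *
go((535.2,21.3,196),-10.9)
s=env.snapshot('scene');t=env.snapshot('top')
cv2.imwrite('pics/p0.png',s['frame'][:,:,::-1]);cv2.imwrite('pics/p1.png',t['frame'][:,:,::-1])
E
```

```text
time_s: 34.85
position: [535.5, 21.8, 192.5]
orientation: [3.128, -0.291, 0.002]
ft_force: [-0.3, -1.0, 5.5]
gripper_width: 0.003
time_s: 35.52
position: [535.5, 21.9, 272.5]
orientation: [3.128, -0.291, 0.003]
ft_force: [0.1, 0.0, 0.4]
gripper_width: -0.001
t 35.52 pos [535.5  21.9 272.5] yaw -10.6 tilt [ 0.002 -0.    -1.   ] j [-0.1   0.28 -0.19  1.1   0.    1.66]
f [0.1 0.  0.4] [-0.03 -0.    0.  ] g -0.001
shift [-0.3  0.6 76.5] turn [-0.   -0.02  0.04]
```

View pics/p0.png

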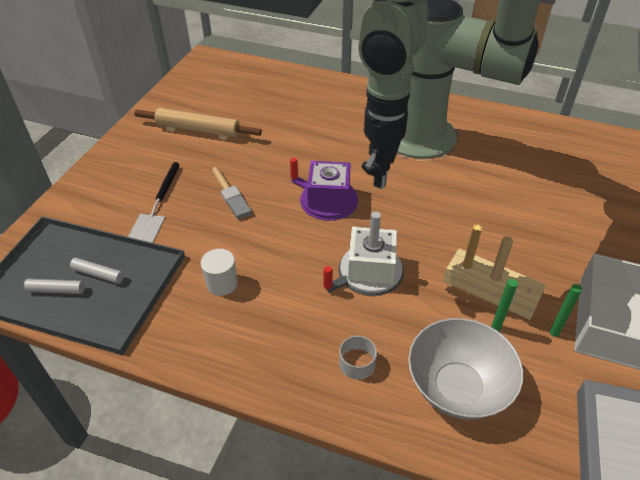

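The tube top is at the same height as when home: 192.5 at about 6 N both before and after clamping. In the picture the tube stands upright at (375,232), the lever knob is at the closed position (328,278), and the hex rod and dowel are still in the rack. The gripper is clear of everything.

```bash
python3 -c "
from workcell import env
print(env.finish_job())"
```

```text
the job is handed in; nothing more can be done
None
```

I fed the steel tube into the white collet until it was home on the stop, swung the lever to its end stop, let go and handed the job in at about 36 s. The hand-in gives no verdict.

- **Tube depth:** the feed stopped solid about 67 mm below the mouth at roughly 13 N. A light press on the tube's top met it at the same height before and after clamping (TCP 192.5 mm at about 6 N).
- **Lever:** it swept about 67–69° (about 1.18–1.20 rad) from its starting angle before a firm stop, with about 24 N on the tool there. The last two-camera measurement, made before the final depth press, gave 68.7°, and the knob was in the closed position in the last picture.
- **Other things:** in the last picture the hex rod and dowel stand in the rack, and the bowl, cutter, jar, brush and palette look where they were. The robot was clear of everything.
- **Checks that disagreed:** after clamping, one view showed the tube's top about 0.45 px (roughly 1 mm) higher, and the two-camera height read 178 mm against an expected 175. The press test contradicted both, so I put the pixel shift down to the tube's lean straightening, and the 3 mm height gap is about the size of the views' 2.8 mm mismatch. I could not read the depth pin directly.

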